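# Check the stop button of the tube centrifuge

## Robot

A 6-joint arm with a two-finger parallel gripper is mounted at the origin on the work surface. World frame = base frame: x ahead of the robot, y to its left, z up, the work surface at z = 0. Lengths are in m, angles in rad, forces in N, time in s.
With the tool pointing down it reaches from about 0.425 to 0.925 m from the base axis. Payload 12.5 kg.
Tool frame: the origin (TCP) lies at the very end of the fingers, on their centre line; the grasp point (between the pads) lies 19 mm behind it; z points along the fingers, y is the line along which they close (so a half turn about z gives the same grasp; the last joint's range is limited). The gripper opens to 85 mm and grips with 20 to 120 N. Pads are 22 mm wide; open, the fingers measure 114 mm over their backs; the gripper's body (76 mm by 85 mm) begins 54 mm behind the grasp point. The pads swing forward as they close: fully open they stand 13 mm farther back than shut.
Start: joints at [1.005, 0.491, 1.559, -0, 1.092, -0.106], TCP at [0.277, 0.56, 0.203] pointing down, gripper open.
Joint ranges: [-3.1, 3.1], [-0.84, 2.19], [0.05, 2.79], [-1.13, 4.28], [0.06, 2.93], [-2.69, 2.69]. Speed limits (rad/s): [2.22, 2.22, 2.79, 3.14, 3.14, 3.14].

## Interface

Orientations are given as a 3x3 rotation matrix whose columns are the frame's x, y, z axes.
In Python, from bench import arm, viewer gives the robot as it stands.
- The arm moves only by the shell command python3 -m creep 'ROWS' [FORCE]. ROWS is JSON, one flat list of numbers, 5 for each row, row after row: the shift along the tool's x, y, z in cm, then the turn about the tool's z in degrees, then the finger opening in cm, from 0 to 8.54. A call has 1 to 10 rows; each row is the pose to reach, as a shift and turn from the pose commanded when the call began, along the tool's axes at that moment; what a row does not reach only later rows make up. A row lasts 1/12 s, in which the tool goes at most 41.7 mm and 7.16 degrees, less where a joint would pass 70% of its speed; a pose out of reach is approached as far as the arm can. A call with a gripper value outside its range is refused whole. The fingers move at their own pace and stop on an object; FORCE is the grip in N (left out, the last holds). Time passes only in rows, so rows that repeat a pose let the fingers close. It gives the time, the measured TCP pose, the force, the opening and the grip force at its end, in the units of the state.
- arm.observe(): the state, without advancing time (a new reading comes with each control period).
- viewer.snapshot(name): name is "side" or "top"; returns the picture (480x640x3 uint8, red, green, blue); there is no depth.
- viewer.get_calibration(name): a dict with "fx", "fy", "cx", "cy" (pixels), "R" (3x3) and "t" (3): a world point X has camera coordinates R X + t. Camera axes: x right, y down, z forward; pixel columns grow to the right and rows downward; lengths in m; the calibration is good to about 2 mm. A picture is of the moment at which its call begins. get_calibration takes no time and is no camera call.
- arm.finish_job(): hands the job in; it is judged then, once.
The state is a dict: "time_s": time; "q": joint angles; "joint_vel": joint speeds; "effort": joint torques, N m; "tcp_pos": TCP position; "ee_rot": TCP orientation; "wrist_force": force on the tool from outside, world axes, zero at the start; "torque": the same for the moment, N m; "gripper_width": finger opening in m; "gripper_force": force on a finger pad.
Only numpy, scipy, OpenCV 4.12 (cv2) and the standard library are available. Lean on these libraries where they do the work, as an engineer would, in place of code of your own. Each camera call takes 0.05 s, during which the arm holds its last target. There are 200 camera calls.

## Task

Do the morning check of the emergency stop on the small control station: press the mushroom button down until it latches, and take the finger off it so that it is seen to stay down by itself. Then push its ridge round clockwise (seen from above) until the latch lets go, and let it spring back up and round to its resting position. The station must stay where it stands, neither lifted nor shoved about, the small start key beside the mushroom must not be pressed, the button must not be forced or squeezed hard, and the other things on the table are to be left alone.

Things in the scene. Friction and masses are not known exactly. Their poses are not given: they have to be found in the camera images.
- stop_station: the control station: a loose cream plastic box on rubber feet, 110 x 200 x 55 mm (its own x, y, z), about 2 kg. Origin at the centre of its underside, z up. On its flat top stand the black mushroom stop button, its upright axis at x = 0, y = +45 mm, and the small start key at x = 0, y = -58 mm. It stands turned by up to 30 degrees, in any of three places across the table.
- stop_top (a point): centre of the flat top of the ridge on the mushroom head, on the button's upright axis; moves with the head; 123 mm above the table when out. x runs along the ridge, z up. Grey ridge: 70 mm long, 14 mm wide, upright flat sides, set across a dome 64 mm wide. The dome lies 24 to 28 mm below this point, so a fingertip dipped 10 mm beside the latched ridge stays clear of it even as it springs up.
- stop_push (a joint): how far the mushroom is pressed, in m: 0 = fully out, 0.0165 = end stop. The spring takes about 2 N at first and 7 N at the end, with a bump of up to about 12 N halfway where it passes the latch; the latch catches at about 0.015, and let go, the button stays at about 0.0135. Press all the way to the end stop.
- stop_twist (a joint): how far the head is turned clockwise seen from above, in rad: 0 = rest (ridge along the station's x axis), 1.05 = end stop; it does not turn the other way. A light spring (up to 0.08 N m) turns it back to 0 when let go. A latched button lets go at about 0.6 to 0.75 and springs up 13 mm by itself.
- start_key (a joint): how far the start key (22 mm round, in a 38 mm metal collar, top 18 mm above the box) is pressed, in m: 0 = out, 0.005 = fully down. To be left alone.
- tube_rack: bystander: white rack of black-capped glass tubes, 85 x 140 mm, 101 mm tall; origin under its centre
- cotton_box: bystander: cream box with a knobbed lid, 126 x 146 mm, 88 mm tall to the knob's top; origin under its centre
- vial_a: bystander: standing amber vial, 25 mm across, 56 mm tall; origin under its centre
- vial_b: bystander: a second such vial; origin under its centre
- gel_bottle: bystander: white bottle, 56 mm across, 150 mm tall; origin under its centre
- slip_pad: bystander: pad of paper slips, 75 x 105 x 14 mm; origin under its centre
- marker: bystander: marker pen lying flat, about 147 mm long, 13 mm thick; origin under it near its middle
Things that resemble listed ones, but are neither listed nor needed, are in the scene too. Leave any blue look-alike of the stop_station alone.

How it is judged:
By the outcome, as a careful person would: the job done as asked, in the order asked, and still so for the second after the job is handed in, with the robot touching nothing.
It also fails if it takes over 42 s, if anything falls off the work surface, if the arm or the gripper's body presses on something with over 40 N, if the wrist force passes 120 N, or if a joint passes its speed limit or range.

## Working session

There is one attempt and no reset: what is moved stays moved. The work goes in short steps, Python scripts to look and compute and a shell command to move; the robot and the scene stay as the last step left them, time stands still between calls to the robot, and variables do not carry over. Pictures are saved under pics/ and viewed, at most 10 in all, crops included, and the job is handed in when it is done.

```bash
mkdir -p pics; ls; python3 - <<'E'
from bench import arm, viewer
import cv2, numpy as np
for n in ("top","side"):
    im=viewer.snapshot(n); cv2.imwrite(f"pics/{n}0.png",im[:,:,::-1])
    c=viewer.get_calibration(n); R=np.array(c["R"]); print(n,c["fx"],c["cx"],c["cy"],(-R.T@np.array(c["t"])).round(3),R.round(3).tolist())
s=arm.observe(); print(s["time_s"],s["tcp_pos"],np.round(s["ee_rot"],3),s["gripper_width"])
E
```

```text
pics
top 512.2049886968723 329.5147006507652 240.6936286987198 [ 0.361 -0.007  1.265] [[-0.014, -1.0, 0.004], [-0.992, 0.014, -0.128], [0.128, -0.006, -0.992]]
side 550.8517193031499 321.61997873245923 240.21921257571591 [ 0.005 -0.802  0.679] [[0.864, -0.504, 0.018], [-0.25, -0.459, -0.853], [0.438, 0.732, -0.522]]
0.1 [0.27719085 0.55989261 0.20287234] [[-0.896  0.444 -0.001]
 [ 0.444  0.896 -0.001]
 [ 0.    -0.001 -1.   ]] 0.08525645866255559
```

View pics/top0.png

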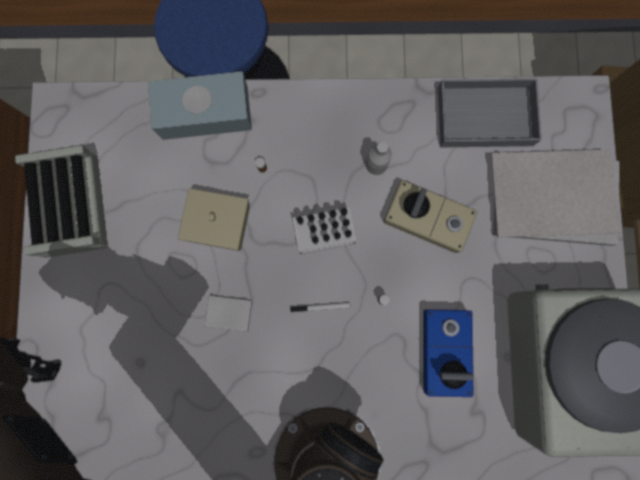

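View pics/side0.png

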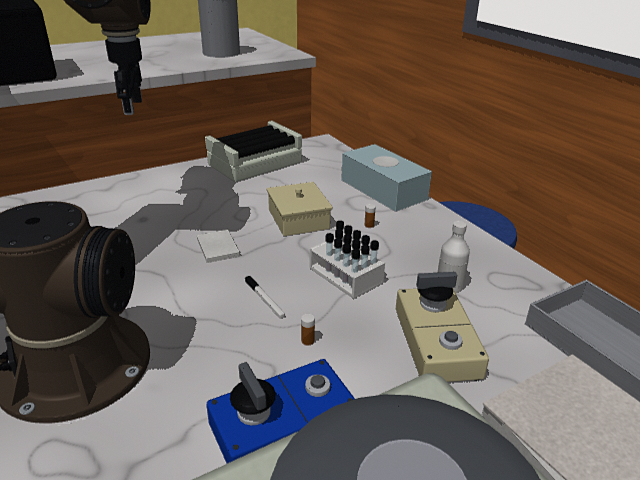

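The top view shows the cream station at about (431,215), with its mushroom at (416,204) and its key at (454,223). The gel bottle stands near it at (380,155), and the blue look-alike is at (448,352). In the side view the ridge is at (437,280).

```bash
cat > h.py <<'E'
from bench import arm, viewer
import cv2, numpy as np
def ray(n,p):
    c=viewer.get_calibration(n); R=np.array(c["R"]); 
    d=R.T@np.array([(p[0]-c["cx"])/c["fx"],(p[1]-c["cy"])/c["fy"],1.]); return -R.T@np.array(c["t"]),d
def plane(n,p,z):
    o,d=ray(n,p); return o+d*(z-o[2])/d[2]
def proj(n,X):
    c=viewer.get_calibration(n); v=np.array(c["R"])@X+np.array(c["t"]); return np.array([c["fx"]*v[0]/v[2]+c["cx"],c["fy"]*v[1]/v[2]+c["cy"]])
E
python3 - <<'E'
from h import *
im=cv2.imread("pics/top0.png"); h=cv2.cvtColor(im,cv2.COLOR_BGR2HSV)
x0,y0=375,165
sub=im[y0:265,x0:490]; hs=h[y0:265,x0:490]
m=((hs[...,0]>15)&(hs[...,0]<40)&(hs[...,1]>45)&(hs[...,2]>70)).astype(np.uint8)
m=cv2.morphologyEx(m,cv2.MORPH_CLOSE,np.ones((3,3)))
cs=max(cv2.findContours(m,0,2)[0],key=cv2.contourArea)+[x0,y0]
P=np.array([plane("top",p[0],.055)[:2] for p in cs],np.float32)
r=cv2.minAreaRect(P); print("rect",r); print(cv2.boxPoints(r).round(3).tolist())
a=np.vstack([cv2.resize(sub,None,fx=5,fy=5,interpolation=2)])
cv2.imwrite("pics/a.png",a)
s=cv2.imread("pics/side0.png")[255:390,390:500]; cv2.imwrite("pics/b.png",cv2.resize(s,None,fx=4,fy=4,interpolation=2))
k=plane("top",(454,223),.073);t=plane("top",(418,203),.123); print(k,t)
E
```

```text
rect ((0.5719782114028931, -0.2566379904747009), (0.19457760453224182, 0.11008265614509583), 66.12067413330078)
[[0.4819999933242798, -0.3230000138282776], [0.5830000042915344, -0.36800000071525574], [0.6620000004768372, -0.1899999976158142], [0.5609999895095825, -0.14499999582767487]]
[ 0.55206999 -0.30872605  0.073     ] [ 0.59114814 -0.21631074  0.123     ]
```

View pics/a.png

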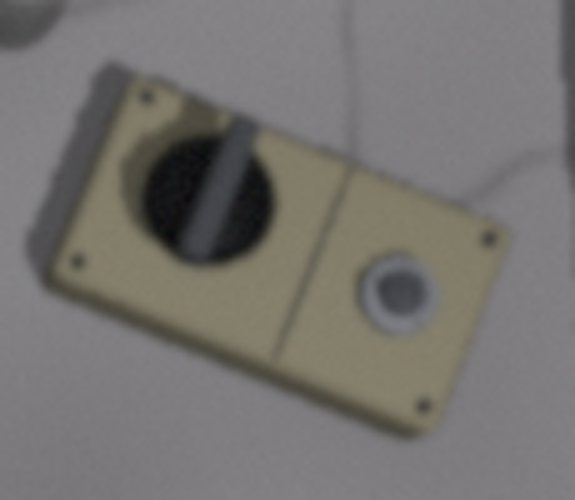

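View pics/b.png

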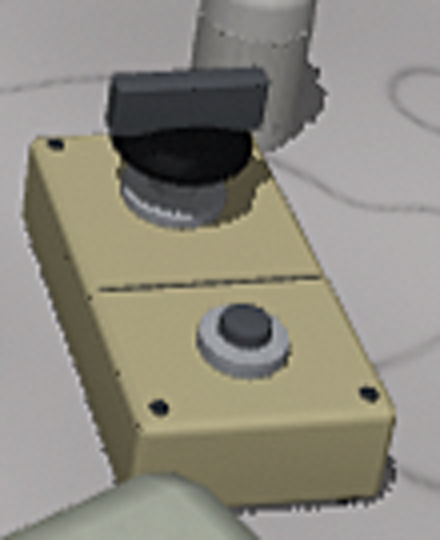

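```bash
python3 -m creep '[-30,-26.6,0,-2.5,0, -60,-53.2,0,-2.5,0, -60,-53.2,0,-2.5,0, -60,-53.2,0,-2.5,0, -60,-53.2,0,-2.5,0, -60,-53.2,0,-2.5,0, -60,-53.2,0,-2.5,0, -60,-53.2,0,-2.5,0, -60,-53.2,0,-2.5,0, -60,-53.2,0,-2.5,0]'
python3 - <<'E'
from h import *
s=arm.observe();print(s["q"],s["tcp_pos"],s["time_s"])
o1,d1=ray("top",(418.5,202.5));o2,d2=ray("side",(437.2,273.5))
t=np.linalg.lstsq(np.c_[d1,-d2],o2-o1,rcond=None)[0];print(o1+d1*t[0],o2+d2*t[1])
a=plane("side",(390+113/4,255+76/4),.123);b=plane("side",(390+266/4,255+73/4),.123);print(a,b,(a+b)/2,np.degrees(np.arctan2(*(b-a)[1::-1])))
E
```

```text
time_s: 0.93
tcp_pos: [0.4342, 0.1721, 0.2034]
ee_rot: [[-0.915, 0.404, 0.0], [0.404, 0.915, 0.0], [0.0, 0.0, -1.0]]
wrist_force: [0.4, 0.6, -0.7]
gripper_width: -0.0001
gripper_force: 0.0
[ 2.35735281e-01  2.67296088e-01  1.93085193e+00  1.22706244e-04
  9.43413186e-01 -9.19195573e-01] [0.43424904 0.17211054 0.20341065] 0.9333
[ 0.59222457 -0.21743159  0.12331495] [ 0.59396746 -0.2186416   0.12389159]
[ 0.56431886 -0.20266241  0.123     ] [ 0.62567219 -0.23371534  0.123     ] [ 0.59499552 -0.21818888  0.123     ] -26.845470903230236
```

```bash
python3 -m creep '[-30.2,-29.2,0,0,0, -30.2,-29.2,0,0,0, -30.2,-29.2,0,0,0, -30.2,-29.2,0,0,0, -30.2,-29.2,0,0,0, -30.2,-29.2,0,0,0, -30.2,-29.2,0,0,0, -30.2,-29.2,0,0,0, -30.2,-29.2,0,0,0, -30.2,-29.2,0,0,0]'
python3 -m creep '[0,0,0,0,0, 0,0,2,0,0, 0,0,4,0,0, 0,0,5,0,0, 0,0,6,0,0, 0,0,6,0,0, 0,0,6,0,0]'
python3 - <<'E'
from h import *
s=arm.observe();print(s["q"],s["tcp_pos"],s["time_s"])
a=viewer.snapshot("top")[165:265,375:490,::-1];b=viewer.snapshot("side")[215:350,370:500,::-1]
a=cv2.resize(a,None,fx=4,fy=4,interpolation=2);b=cv2.resize(b,(480,500),interpolation=2)[:400] if 0 else cv2.resize(b,(385,400),interpolation=2)
cv2.imwrite("pics/c.png",cv2.hconcat([a[:,:415],b]))
print(proj("top",s["tcp_pos"]),proj("side",s["tcp_pos"]))
E
```

```text
time_s: 1.77
tcp_pos: [0.5912, -0.2141, 0.2031]
ee_rot: [[-0.915, 0.405, -0.0], [0.405, 0.915, 0.0], [0.001, 0.0, -1.0]]
wrist_force: [0.6, 0.8, -0.5]
gripper_width: 0.0002
gripper_force: 0.0
time_s: 2.35
tcp_pos: [0.5911, -0.2118, 0.1435]
ee_rot: [[-0.915, 0.404, -0.0], [0.404, 0.915, 0.0], [0.0, 0.0, -1.0]]
wrist_force: [0.3, 0.2, 0.2]
gripper_width: 0.0001
gripper_force: 0.0
[-4.49250866e-01  5.56871860e-01  1.61591330e+00  1.05964204e-04
  9.69076921e-01 -1.60423211e+00] [ 0.59108287 -0.21179278  0.14347619] 2.35
[417.59132571 201.21386997] [434.79508979 262.84382046]
```

View pics/c.png

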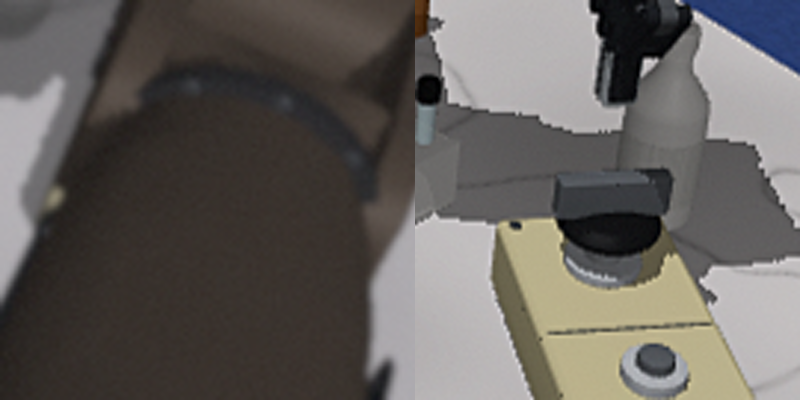

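The side view shows the shut fingertip at about side pixel (437,249), above the ridge at (437,274). The TCP projects to (435,263), so I check that mismatch before pressing.

```bash
python3 - <<'E'
from h import *
print(proj("side",np.array([.277,.56,.203])),proj("side",np.array([.277,.56,.216])))
s=arm.observe();print(s["tcp_pos"],s["gripper_width"],s["wrist_force"])
X=s["tcp_pos"]
for d in(0,.01,.02,.03):print(d,proj("side",X+[0,0,d]))
im=viewer.snapshot("side")[225:300,390:490,::-1]
cv2.imwrite("pics/d.png",cv2.resize(im,None,fx=7,fy=7,interpolation=0))
E
```

```text
[135.83639251 124.42145207] [135.00270882 119.34472672]
[ 0.59142883 -0.21197561  0.14434589] 4.822123995151816e-05 [-0.17898159  0.1691505  -0.15051202]
0 [435.07763957 262.43051747]
0.01 [435.79721443 257.67164592]
0.02 [436.52464256 252.86083718]
0.03 [437.26005324 247.99723632]
```

View pics/d.png

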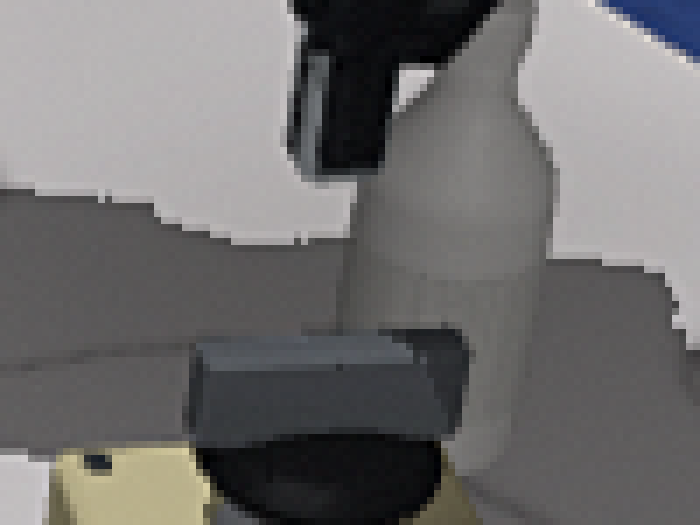

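The fingertip is seen about 11 px higher than the TCP projects. I'll centre it, go lower and look again.

```bash
python3 -m creep '[-0.3,-0.4,0.5,0,0, -0.3,-0.4,1.0,0,0, -0.3,-0.4,1.4,0,0, -0.3,-0.4,1.4,0,0, -0.3,-0.4,1.4,0,0]'
python3 - <<'E'
from h import *
s=arm.observe();print(s["tcp_pos"],s["wrist_force"],proj("side",s["tcp_pos"]))
im=viewer.snapshot("side")[225:300,390:490,::-1]
cv2.imwrite("pics/e.png",cv2.resize(im,None,fx=7,fy=7,interpolation=0))
E
```

```text
time_s: 2.92
tcp_pos: [0.5919, -0.2168, 0.129]
ee_rot: [[-0.915, 0.404, -0.001], [0.404, 0.915, 0.0], [0.001, 0.0, -1.0]]
wrist_force: [-0.5, -0.2, -0.5]
gripper_width: 0.0002
gripper_force: 0.0
[ 0.59189772 -0.21675724  0.12896016] [-0.53237911 -0.24745791 -0.53527759] [435.96023636 270.92960975]
```

View pics/e.png

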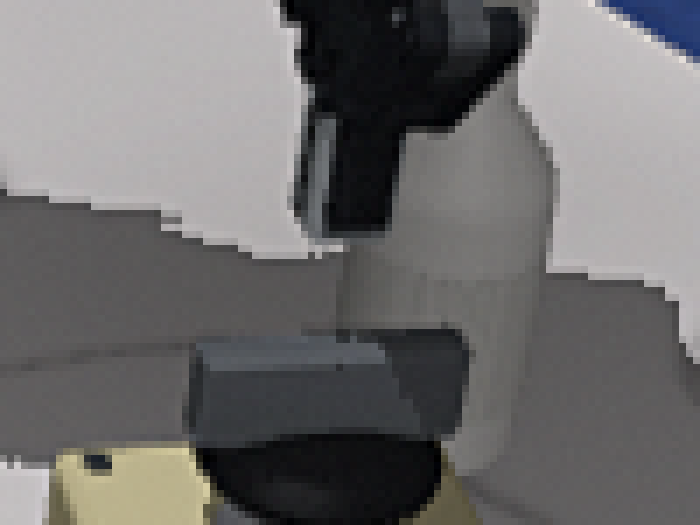

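```bash
python3 - <<'E'
from h import *
for z in (.203,.216,.24):
  for k in(0,-.05,.05): print(z,k,[proj(n,np.array([.277+.444*k,.56+.896*k,z])).round(1) for n in("top","side")])
a=cv2.imread("pics/top0.png")[330:440,0:110];b=cv2.imread("pics/side0.png")[60:135,75:185]
cv2.imwrite("pics/f.png",cv2.hconcat([cv2.resize(a,(400,400),interpolation=0),cv2.resize(b,(400,400),interpolation=0)]))
E
```

```text
0.203 0 [array([ 48.4, 352.3]), array([135.8, 124.4])]
0.203 -0.05 [array([ 70. , 363.1]), array([131.3, 131.6])]
0.203 0.05 [array([ 26.9, 341.5]), array([140.1, 117.7])]
0.216 0 [array([ 44.9, 352.9]), array([135. , 119.3])]
0.216 -0.05 [array([ 66.8, 363.8]), array([130.4, 126.4])]
0.216 0.05 [array([ 23.1, 341.9]), array([139.3, 112.7])]
0.24 0 [array([ 38.2, 354. ]), array([133.4, 109.8])]
0.24 -0.05 [array([ 60.6, 365.2]), array([128.7, 116.6])]
0.24 0.05 [array([ 15.9, 342.8]), array([137.9, 103.5])]
```

View pics/f.png

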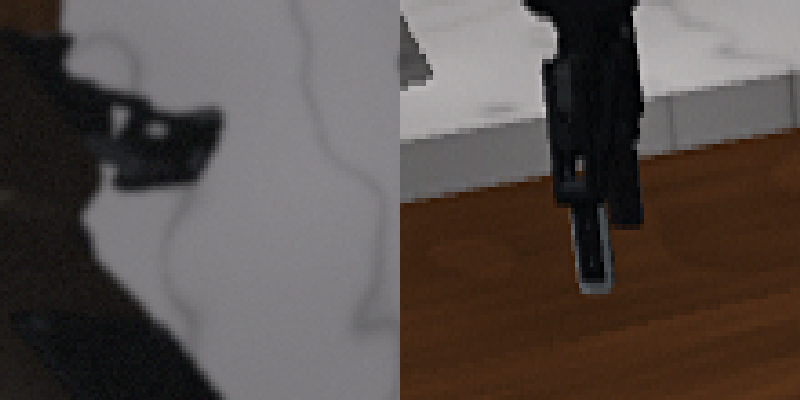

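The start pictures show the same thing: the visible tips sit about 24 mm above where the TCP reading puts them, and laterally they agree. I'll let the contact force settle it, descending slowly.

```bash
python3 -m creep '[0,0,0.2,0,0, 0,0,0.4,0,0, 0,0,0.6,0,0, 0,0,0.8,0,0, 0,0,0.9,0,0, 0,0,0.9,0,0, 0,0,0.9,0,0]'
python3 -c "
from h import *
im=viewer.snapshot('side')[225:300,390:490,::-1];cv2.imwrite('pics/g.png',cv2.resize(im,None,fx=7,fy=7,interpolation=0))"
```

```text
time_s: 3.55
tcp_pos: [0.5921, -0.2168, 0.1203]
ee_rot: [[-0.915, 0.404, -0.0], [0.404, 0.915, 0.0], [0.0, 0.0, -1.0]]
wrist_force: [0.3, -0.0, -0.2]
gripper_width: -0.0
gripper_force: 0.0
```

View pics/g.png

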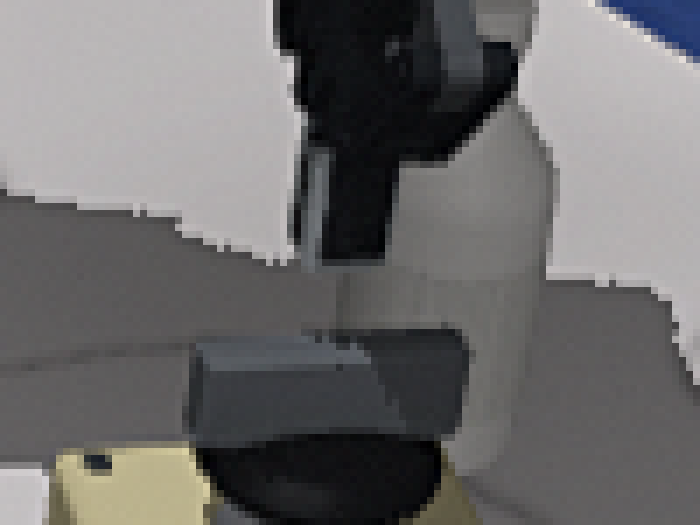

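No force at 0.120, so the real tip is above the reported TCP by about 24 mm. I'll carry on slowly, going by force.

```bash
python3 -m creep '[0,0,0.3,0,0, 0,0,0.6,0,0, 0,0,0.9,0,0, 0,0,1.2,0,0, 0,0,1.5,0,0, 0,0,1.6,0,0, 0,0,1.7,0,0, 0,0,1.7,0,0]'
python3 -m creep '[0,0,0.1,0,0, 0,0,0.2,0,0, 0,0,0.3,0,0, 0,0,0.3,0,0]'
```

```text
time_s: 4.27
tcp_pos: [0.592, -0.2168, 0.1032]
ee_rot: [[-0.915, 0.404, -0.0], [0.404, 0.915, 0.0], [0.0, 0.0, -1.0]]
wrist_force: [-0.6, -0.7, 0.1]
gripper_width: -0.0003
gripper_force: 0.0
time_s: 4.6
tcp_pos: [0.592, -0.2168, 0.1002]
ee_rot: [[-0.915, 0.404, -0.0], [0.404, 0.915, 0.0], [0.0, 0.0, -1.0]]
wrist_force: [0.2, -0.3, 0.2]
gripper_width: 0.0001
gripper_force: 0.0
```

```bash
python3 -m creep '[0,0,0.1,0,0, 0,0,0.2,0,0, 0,0,0.2,0,0]' | grep -E 'pos|wrist'
python3 -m creep '[0,0,0.1,0,0, 0,0,0.2,0,0, 0,0,0.2,0,0]' | grep -E 'pos|wrist'
```

```text
tcp_pos: [0.592, -0.2168, 0.0982]
wrist_force: [0.4, -0.5, 0.1]
tcp_pos: [0.592, -0.2168, 0.0961]
wrist_force: [-0.1, 0.1, -0.7]
```

```bash
python3 - <<'E'
from h import *
g=cv2.cvtColor(viewer.snapshot("side"),cv2.COLOR_RGB2GRAY)
print("cols",list(range(430,450,2)))
for r in range(254,292): print(r,g[r,430:450:2])
E
```

```text
cols [430, 432, 434, 436, 438, 440, 442, 444, 446, 448]
254 [187  70  13  18  18  15  15  14  11  13]
255 [189  33  12  16  12  15  16  12  13  15]
256 [190  40   9  16  17  13  15  12  16  11]
257 [184  24  24  11  17  16  14  14  14  16]
258 [163  40  61  13  15  13  13  17  13  13]
259 [167  53  92  18  12  12  14  10  25  13]
260 [161  52  88  12  14  14  13  12  74  63]
261 [131  57  88  12  15  12  14  21 116 118]
262 [115  77  91  12  16  14  12  25 107 111]
263 [111  82  97  11  20  12  15  46 100 104]
264 [ 73  80 118  13  15  12  13  63 102 103]
265 [ 60  83 109  13  16  17  16  70 100 105]
266 [ 59  93  81  17  16  15  11  88 101 105]
267 [ 52  99  57  18  14  16  11  92 103 105]
268 [ 31 101  46  18  13  18  10  95 106 103]
269 [ 22 106  36  18  15  16   9  97 102 104]
270 [ 31 109  26  17  14  12   5 102 108 107]
271 [ 35 107  22  15  14  12   5  92  99  95]
272 [ 74 106  18  11  12   9  19  49  44  34]
273 [ 86 107  35  29  30  41  49  39  38  38]
274 [ 82 103  73  67  68  87  62  40  41  42]
275 [86 94 95 60 59 59 44 47 47 47]
276 [90 91 98 44 47 49 50 51 51 51]
277 [78 75 76 47 51 47 49 47 46 49]
278 [58 59 58 50 63 46 47 47 46 48]
279 [61 62 61 63 64 47 45 45 48 48]
280 [61 62 61 62 63 46 48 47 48 46]
281 [61 61 61 62 63 48 49 47 48 50]
282 [61 61 61 59 61 52 48 49 46 49]
283 [59 60 60 60 60 63 47 47 47 46]
284 [59 60 59 61 62 63 48 47 48 48]
285 [62 61 61 63 57 63 45 49 48 48]
286 [55 55 54 54 42 42 32 44 45 47]
287 [31 21 12 11 13 11 15  1 12 31]
288 [14 16 17 16 15 15 15  9  6  6]
289 [17 16 17 19 18 18 18 13  8 10]
290 [15 20 17 17 18 16 17 16  8  8]
291 [15 19 18 19 15 17 16 19 19  9]
```

The tip edge is at side row 275, right on the ridge's top band (272-277). Contact is imminent, so I'll press in small steps.

```bash
for i in 1; do python3 -m creep '[0,0,0.1,0,0, 0,0,0.1,0,0]' | grep -E 'pos|wrist'; python3 -m creep '[0,0,0.2,0,0, 0,0,0.2,0,0]' | grep -E 'pos|wrist'; python3 -m creep '[0,0,0.2,0,0, 0,0,0.2,0,0]' | grep -E 'pos|wrist'; done
```

```text
tcp_pos: [0.5921, -0.2168, 0.0953]
wrist_force: [0.1, -0.3, -0.3]
tcp_pos: [0.5921, -0.2168, 0.0933]
wrist_force: [0.5, 0.6, 2.6]
tcp_pos: [0.5921, -0.2168, 0.0913]
wrist_force: [-0.2, -0.2, 2.8]
```

Contact came at a reading of about 0.0945, so the end stop should be near 0.078.

```bash
python3 -m creep '[0,0,0.2,0,0, 0,0,0.4,0,0, 0,0,0.4,0,0]' | grep -E 'pos|wrist'; python3 -m creep '[0,0,0.2,0,0, 0,0,0.4,0,0, 0,0,0.4,0,0]' | grep -E 'pos|wrist';python3 -m creep '[0,0,0.2,0,0, 0,0,0.3,0,0, 0,0,0.3,0,0]' | grep -E 'pos|wrist'
```

```text
tcp_pos: [0.5921, -0.2169, 0.0872]
wrist_force: [0.1, 0.7, 3.7]
tcp_pos: [0.5922, -0.2168, 0.0833]
wrist_force: [-0.7, 0.7, 5.1]
tcp_pos: [0.5922, -0.2169, 0.0805]
wrist_force: [-0.8, 0.6, 5.7]
```

```bash
python3 -m creep '[0,0,0.1,0,0, 0,0,0.1,0,0]' | grep -E 'pos|wrist'; python3 -m creep '[0,0,0.1,0,0, 0,0,0.1,0,0]' | grep -E 'pos|wrist'
```

```text
tcp_pos: [0.5922, -0.2169, 0.0796]
wrist_force: [-1.1, 0.8, 5.9]
tcp_pos: [0.5922, -0.2169, 0.0787]
wrist_force: [-2.3, -0.0, 7.0]
```

```bash
python3 -m creep '[0,0,0.05,0,0, 0,0,0.05,0,0]' | grep -E 'pos|wrist'; python3 -m creep '[0,0,0.05,0,0, 0,0,0.05,0,0]' | grep -E 'pos|wrist'
```

```text
tcp_pos: [0.5923, -0.2169, 0.0786]
wrist_force: [-1.4, 0.9, 9.5]
tcp_pos: [0.5923, -0.2169, 0.0785]
wrist_force: [-3.1, 2.3, 13.0]
```

The force rises with no more travel, so this is the end stop. Next I lift off and check that it stays down.

```bash
python3 -m creep '[0,0,-0.3,0,0, 0,0,-1.0,0,0, 0,0,-2.5,0,0, 0,0,-4,0,2, 0,0,-4,0,2.6, 0,0,-4,0,2.6, 0,0,-4,0,2.6, 0,0,-4,0,2.6]'
python3 - <<'E'
from h import *
c=viewer.snapshot("side")[:,:,::-1]
cv2.imwrite("pics/side1.png",c)
g=cv2.cvtColor(c,cv2.COLOR_BGR2GRAY)
for r in range(268,304): print(r,g[r,416:462:4])
E
```

```text
time_s: 7.73
tcp_pos: [0.5917, -0.2166, 0.1164]
ee_rot: [[-0.915, 0.404, -0.001], [0.404, 0.915, 0.001], [0.001, 0.0, -1.0]]
wrist_force: [0.0, -0.7, -0.3]
gripper_width: 0.0262
gripper_force: 0.0
268 [ 88  88  89  87  88 109  45  56 105 105 108 105]
269 [ 89  87  88  88  87 105  88  87 103 104 108 106]
270 [ 89  90  87  88  87  92  84  98 104 108 108 109]
271 [ 90  89  88  88  87  89  82  97 103 107 106 111]
272 [ 88  88  88  87  88  91  83  96 102 108 105 108]
273 [ 85  81  85  90  89  90  85  94 102 108 106 109]
274 [ 76  78  77  81  89  91  86  96 102 106 105 108]
275 [ 86  86  82  76  84  89  87  98 101 107 106 107]
276 [ 89  90  91  83  72  85  90  99 107 111 107 106]
277 [ 93  93  92  91  82  73  84  97  96  98 108 105]
278 [ 92  87  87  87  87  74  49  58  47  31 111 103]
279 [ 92  74  77  81  86  90  37  38  38  38 113 105]
280 [ 90  83  84  84  84  37  41  39  42  41 112 105]
281 [ 81  86  86  85  87  69  44  46  47  48 103 104]
282 [ 80  91  92  91  93  98  49  51  50  51  89 101]
283 [ 67  93  92  89  84  77  48  49  48  47 112 101]
284 [ 57  71  62  60  59  59  49  46  4
[... 340 characters left out ...]
91 [ 44  58  58  59  60  60  60  64  46  44 119  92]
292 [ 80  59  58  60  56  53  43  58  46  46 106  94]
293 [119  60  60  54  20  10  11  18  29  66  75  95]
294 [124  52  56  13  14  16  15  13   3  95  78  91]
295 [165  15  13  16  18  17  16  18  11  97  81  85]
296 [200   4  15  19  20  19  17  16  16  85  81  80]
297 [195  15  19  18  16  18  15  16  14  62  86  88]
298 [188  15  18  21  16  16  18  17  18  73  89  93]
299 [183  10  17  28  20  16  17  17  15  96  87  98]
300 [184  12  21  31  32  23  17  18  14  91  88  98]
301 [182  42  20  33  33  27  19  19  11  92  88  95]
302 [182  71  16  30  32  29  20  16  11  90  87  89]
303 [179  66  10  26  31  25  19  16   7  87  88  85]
```

The ridge top moved from row 272 to 278 (about 13 mm lower) with the finger off, so it has latched. Now I lower the open fingers either side of the ridge.

```bash
python3 -m creep '[0,0,1,0,2.6, 0,0,2,0,2.6, 0,0,2.8,0,2.6, 0,0,3.3,0,2.6, 0,0,3.6,0,2.6, 0,0,3.8,0,2.6, 0,0,3.8,0,2.6]' 20 | grep -E 'pos|force'; python3 -m creep '[0,0,0.3,0,2.6, 0,0,0.6,0,2.6, 0,0,0.7,0,2.6, 0,0,0.7,0,2.2, 0,0,0.7,0,2.2, 0,0,0.7,0,2.2]' | grep -E 'pos|force|width'
```

```text
tcp_pos: [0.592, -0.2168, 0.0789]
wrist_force: [-0.5, -0.2, 0.5]
gripper_force: 0.0
tcp_pos: [0.5921, -0.2168, 0.0725]
wrist_force: [-0.1, -0.5, -0.5]
gripper_width: 0.0224
gripper_force: 0.0
```

```bash
python3 -m creep '[0,0,0.2,3,2.2, 0,0,0.2,8,2.2, 0,0,0.2,13,2.2, 0,0,0.2,18,2.2, 0,0,0.2,22,2.2, 0,0,0.2,26,2.2, 0,0,0.2,30,2.2, 0,0,0.2,30,2.2]' | grep -E 'pos|force|width'
python3 -m creep '[0,0,0,3,2.2, 0,0,0,6,2.2, 0,0,0,10,2.2, 0,0,0,13,2.2, 0,0,0,16,2.2, 0,0,0,18,2.2, 0,0,0,20,2.2, 0,0,0,20,2.2]' | grep -E 'pos|force|width|rot'
python3 -c "
from h import *
s=arm.observe();print(s['torque'])
c=viewer.snapshot('side')[215:335,370:500,::-1];cv2.imwrite('pics/k.png',cv2.resize(c,None,fx=5,fy=5,interpolation=2))"
```

```text
tcp_pos: [0.5923, -0.2172, 0.0706]
wrist_force: [0.1, -1.0, -1.0]
gripper_width: 0.0217
gripper_force: 0.6
tcp_pos: [0.5925, -0.2169, 0.0708]
ee_rot: [[-0.279, 0.96, 0.001], [0.96, 0.279, -0.0], [-0.001, 0.001, -1.0]]
wrist_force: [1.0, -1.6, 1.4]
gripper_width: 0.0221
gripper_force: 1.5
[-0.13113731 -0.23008409  0.05097941]
```

View pics/k.png

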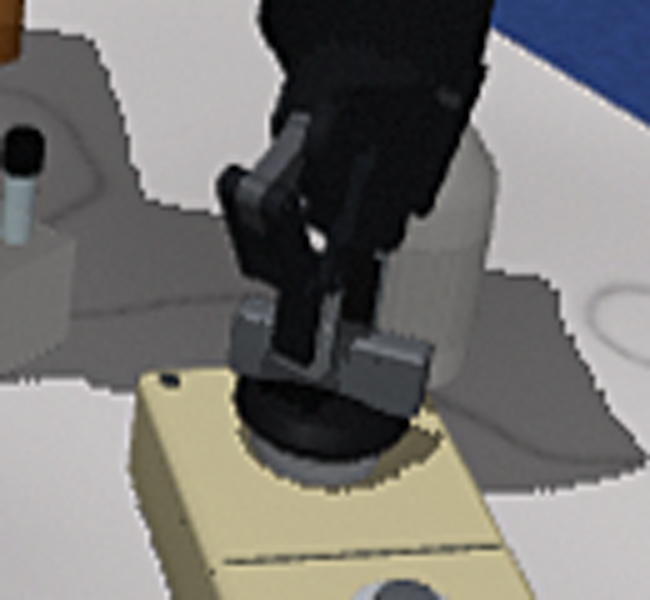

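The pads straddle the ridge and have turned it clockwise by about 30°, and it is still latched. I'll turn further in small steps.

```bash
python3 -m creep '[0,0,0,2,2.2, 0,0,0,4,2.2, 0,0,0,6,2.2, 0,0,0,6,2.2]' | grep -E 'wrist|gripper_f'
python3 -m creep '[0,0,0,2,2.2, 0,0,0,4,2.2, 0,0,0,6,2.2, 0,0,0,6,2.2]' | grep -E 'wrist|gripper_f'
python3 - <<'E'
from h import *
print(arm.observe()['torque'])
c=viewer.snapshot('side')[:,:,::-1];cv2.imwrite('pics/side2.png',c)
g=cv2.cvtColor(c,6)
for r in range(262,312,2): print(r,g[r,414:462:3])
E
```

```text
wrist_force: [1.8, -0.8, 2.9]
gripper_force: 1.7
wrist_force: [3.3, 1.2, 3.4]
gripper_force: 2.5
[ 0.26509955 -0.59166309  0.07450903]
262 [ 15  14  13  16  17  37  50  20  25   9  14  15  13 127 123 121]
264 [ 55  16  14  17  17  17  17  13  12  14  16  12   9 119 120 117]
266 [101   9  13  14  16  20  20  16  11  11   9  47  70 109 111 110]
268 [ 91  68   9  14  14  15  20  16  10  10  11  87 111 108 109 112]
270 [ 91  92  61   5  20  16  21  15  12   9  12  86 111 111 111 109]
272 [ 90  92  98  64  16  13  14  46  11  12   7  80 113 109 109 108]
274 [ 79  85  79  61  14  20  56  89  10  11   8  56 113 110 108 109]
276 [ 94  80  63  18  15  14  72  63  39  13   3  29 110 110 109 111]
278 [ 92  80  45  15  14  15 108  44  41  37  41  78 110 109 110 111]
280 [ 94  64  43  14  13  15 108  36 117 101  86  94 107 110 111 109]
282 [ 95  60  43  11  14  14 106  31  67  85  93  91  85  84 112 105]
284 [ 96  73  46  35  11  12 106  35  66  47  64  97 103  86  87 107]
286 [ 95 103   4  29  33  17  95  41  66  65  65  63  67  83 119 114]
288 [124  74   8   6   3  73  92  43  66  65  66  66  66  52 122 114]
290 [182  63   9   6   7   2   3  12  63  66  64  65  64  43 120 112]
292 [180  43  16  18  11  18  10  19  13  58  66  64  63  40 110  93]
294 [180 137  12  18  19  19  18  20  19  14  57  65  65  43  79  89]
296 [180 198  10  19  23  25  23  19  18  19  13  51  66 115  75  78]
298 [181 185  60  13  25  33  39  32  20  18  15  14   0 193 195  95]
300 [181 184  76  43  16  30  36  26  22  18  14  14  57 164 186 101]
302 [180 184  60  92  50  10  12  20  19  16   4  47  94  87 166 162]
304 [181 181  87  93  86  94  61  47  38  45  95  92  90  90  82 191]
306 [180 182 195 122  96  84  89  87  85  87  94  90  89  89 189 182]
308 [181 180 182 160 133 117  89  89  88 100  87  90 120 117 183 180]
310 [180 181 181 183 156 128 140 102  98  90  85 119 184 182 180 181]
```

The dome edge has risen about 4 px and the pads feel 3.4 N upward, so the latch has let go and pad friction is holding the head. I'll turn a little more, then turn back and open the fingers.

```bash
python3 -m creep '[0,0,0,2,2.2, 0,0,0,4,2.2, 0,0,0,4,2.2, 0,0,0,0,2.2, 0,0,0,-5,2.3, 0,0,0,-10,2.5, 0,0,0,-16,2.6, 0,0,0,-22,2.6, 0,0,0,-28,2.6, 0,0,0,-34,2.6]' | grep -E 'wrist|gripper_f'
python3 -m creep '[0,0,0,-6,2.6, 0,0,0,-12,2.6, 0,0,0,-18,2.8, 0,0,0,-24,2.8, 0,0,0,-28,3, 0,0,0,-28,3, 0,0,0,-28,3]' | grep -E 'rot|pos|wrist|gripper_f|width'
```

```text
wrist_force: [-2.7, -2.9, 2.9]
gripper_force: 2.1
tcp_pos: [0.5916, -0.2167, 0.0702]
ee_rot: [[-0.914, 0.405, -0.001], [0.405, 0.914, 0.001], [0.001, 0.0, -1.0]]
wrist_force: [-1.0, 0.1, 2.4]
gripper_width: 0.03
gripper_force: 1.0
```

```bash
python3 -m creep '[0,0,0,0,3.4, 0,0,0,0,3.4, 0,0,0,0,3.4, 0,0,0,0,3.4]' | grep -E 'wrist|gripper_f|width'
python3 -m creep '[0,0,-0.5,0,3.4, 0,0,-1.5,0,3.4, 0,0,-3,0,3.4, 0,0,-5,0,3.4, 0,0,-7,0,3.4, 0,0,-8,0,3.4, 0,0,-8,0,3.4]' | grep -E 'pos|wrist|gripper_f|width'
python3 - <<'E'
from h import *
c=viewer.snapshot('side')[:,:,::-1];cv2.imwrite('pics/side3.png',c)
o=cv2.imread('pics/side0.png');d=cv2.absdiff(c,o).max(2)
print("diff>25 in station roi rows:",[(r,int((d[r,400:490]>25).sum())) for r in range(262,382,4)])
g=cv2.cvtColor(c,6);h=cv2.cvtColor(o,6)
for r in range(268,296): print(r,g[r,416:462:4],h[r,416:462:4])
E
```

```text
wrist_force: [-1.6, -0.1, 2.2]
gripper_width: 0.0342
gripper_force: 0.8
tcp_pos: [0.5931, -0.2173, 0.1533]
wrist_force: [0.1, -1.1, 0.6]
gripper_width: 0.0339
gripper_force: 0.0
diff>25 in station roi rows: [(262, 58), (266, 66), (270, 65), (274, 50), (278, 35), (282, 36), (286, 42), (290, 30), (294, 36), (298, 33), (302, 34), (306, 13), (310, 8), (314, 8), (318, 8), (322, 0), (326, 0), (330, 0), (334, 0), (338, 0), (342, 0), (346, 0), (350, 0), (354, 0), (358, 0), (362, 0), (366, 0), (370, 0), (374, 0), (378, 0)]
268 [ 86  87  87  85  86  84  83  94 102 106 106 105] [158 156 157 156 156 159 103 118 128 127 123 113]
269 [ 87  87  87  88  87  88  82  94 103 104 107 105] [158 158 154 156 156 160 102 120 127 126 122 112]
270 [ 87  87  87  87  88  88  84  98 104 111 108 107] [158 157 158 157 158 163 106 123 129 132 122 116]
271 [ 89  87  88  86  87  86  81  89  94 100 108 109] [159 161 163 162 164 158 101 113 120 122 124 117]
272 [ 88  84  84  86  89  73  77  42  33  32 103 108] [160 151 148 146 148 114  73  72  70  70 115 115]
273 [ 84  73  79  86  89  81  86  37  37  37  80 108] [154  
[... 1631 characters left out ...]
7  17  17  18   8 114 106] [176  11  10  10  14  13  15  13  11  12 121  98]
290 [185   4  16  17  19  20  16  17  14   1 115 104] [165   4  12  13  12  15  14  13  14   0 120  81]
291 [182   9  18  18  16  17  16  17  17   2 115  90] [162   7  17  17  15  14  14  15  13   0 114 103]
292 [178   8  18  15  16  20  20  17  15   1 104  93] [160   6  17  12  12  13  12  13  12   0 113 176]
293 [178  25  18  17  20  17  15  16  15   5  75  92] [157  21  17  14  19  14  12  15  12   4 148 168]
294 [175  56  17  29  33  20  19  18  14  33  76  90] [157  48  15  23  30  18  15  16  13  37 133 163]
295 [175  86  18  30  36  30  19  16  16  72  80  83] [157  74  14  24  31  26  16  14  12  61  91 149]
```

The ridge and dome edges match the first picture pixel for pixel, so the button is up and back at rest. The station and key area show no change. I'll hand in.

```bash
python3 -c "
from bench import arm
s=arm.observe();print(s['time_s'],s['wrist_force'],s['gripper_force']);print(arm.finish_job())"
```

```text
13.35 [-0.33359738 -0.90514301 -0.96434735] 0.0
the job is handed in; nothing more can be done
None
```

The emergency stop check is done and handed in at 13.35 s: the button latched and stayed down untouched, then let go on the clockwise turn and came back up and round to rest, with no shift of the station or key visible in the side view.

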